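# Bring the bottle's tray out of the cooled vial station

## Task

The tall bottle kept in the cooled two-lane vial station is needed: slide the keeper block along its track, away from the bottle's tray, then hook a fingertip behind that tray's front lip and draw the tray out along its rail as far as it goes. Only push and pull with the fingers: pinch or lift nothing. The bottle stays upright in its tray, the squat jar stays where it is in the cold, and nothing else on the worktop is disturbed.

Things in the scene. Friction and masses are not known exactly. Their poses are not given: they have to be found in the camera images.
- station: Cooled vial station, fixed: white plinth 170 x 210 mm, 16 mm high, two tray lanes (y = +45 mm left, -45 mm right). Origin: centre of its underside. x points to its rear, away from the robot, y to its left, z up. Walls and a fixed clear cover fill x = +18 to +85 mm up to z = 120 mm; ahead of that nothing stands above the tray lips (z = 82 mm).
- keeper (a joint): Keeper: solid grey block in front of the trays, station x = -83 to -53 mm, 96 mm wide, z = 18 to 58 mm, sliding sideways on a track; push it by an end face. Value (m): 0 = midway, + to the left (station +y), end stops +-0.050; friction 1.5 N, stays put. Near the middle (start) it bars both trays; within 8 mm of a stop it bars only the tray on that side and frees the other.
- keeper_mid (a point): Middle of the keeper block's top face, z = 58 mm; the end faces are 48 mm to either side of it along station y.
- tray_left (a joint): The left tray (116 x 76 mm, at station y = +45 mm): how far it is drawn out towards the robot along station -x, in m: 0 = fully in (start), 0.100 = end stop. Friction 2.5 N, stays where it is left. It cannot pass the keeper block while that is in front of it.
- lip_left (a point): Back (inner) side of the top edge of the left tray's front lip, mid-width, z = 80 mm; station x = -42 mm when in; moves with the tray. The lip is an upright wall 76 mm wide, 8 mm thick, rising from the tray floor (z = 24 mm). Behind it is an open finger space 60 mm long (to the cover) and 70 mm wide. Pull here, towards station -x.
- well_left (a point): Centre of the floor of the round well (44 mm wide, 18 mm deep) in the rear part of the left tray, z = 24 mm; at station x = +48 mm when the tray is in, under the clear cover; moves with the tray.
- tray_right (a joint): The right tray (116 x 76 mm, at station y = -45 mm): how far it is drawn out towards the robot along station -x, in m: 0 = fully in (start), 0.100 = end stop. Friction 2.5 N, stays where it is left. It cannot pass the keeper block while that is in front of it.
- lip_right (a point): Back (inner) side of the top edge of the right tray's front lip, mid-width, z = 80 mm; station x = -42 mm when in; moves with the tray. The lip is an upright wall 76 mm wide, 8 mm thick, rising from the tray floor (z = 24 mm). Behind it is an open finger space 60 mm long (to the cover) and 70 mm wide. Pull here, towards station -x.
- well_right (a point): Centre of the floor of the round well (44 mm wide, 18 mm deep) in the rear part of the right tray, z = 24 mm; at station x = +48 mm when the tray is in, under the clear cover; moves with the tray.
- bottle: The tall bottle with a narrower neck and ribbed cap, 40 mm across, 85 mm high, about 70 g, loose in the well of one tray (left or right). Origin: centre of its underside; z up along it.
- jar: The squat wide-lidded specimen jar, 41 mm across, 58 mm high, about 35 g, loose in the well of the other tray. Origin: centre of its underside; z up along it.
- dropper: Bystander: slim dropper bottle, 28 mm across, 70 mm high, on the worktop behind and left of the station. Origin: centre of its underside.
- timer: Bystander: white lab timer, 42 x 66 x 57 mm, on the worktop right of the station. Origin: centre of its underside.

How it is judged:
By the outcome, as a careful person would: the job done as asked, in the order asked, and still so for the second after the job is handed in, with the robot touching nothing.
It also fails if it takes over 51 s, if anything falls off the work surface, if the arm or the gripper's body presses on something with over 40 N, if the wrist force passes 120 N, or if a joint passes its speed limit or range.

## Robot

A 6-joint arm with a two-finger parallel gripper is mounted at the origin on a cart in front of the work surface, level with it; the furniture and walls round the work are solid. World frame = base frame: x ahead of the robot, y to its left, z up, the work surface at z = 0. Lengths are in m, angles in rad, forces in N, time in s.
With the tool pointing down it reaches from about 0.375 to 0.9 m from the base axis. Payload 3.1 kg.
Tool frame: the origin (TCP) lies between the finger pads; the fingertips stand 19 mm ahead of it and the grasp point (between the pads) is the TCP; z points along the fingers, y is the line along which they close (so a half turn about z gives the same grasp; the last joint's range is limited). The gripper opens to 87 mm and grips with 3 to 60 N. Pads are 19 mm wide; open, the fingers measure 117 mm over their backs; the gripper's body (75 mm by 190 mm) begins 51 mm behind the grasp point.
Start: joints at [-1.435, 0.527, 1.433, -0, 1.181, -0.178], TCP at [0.194, -0.594, 0.242] pointing down, gripper open.
Joint ranges: [-3.08, 3.08], [-0.75, 2.2], [0.22, 2.44], [-1.43, 4.57], [0, 2.65], [-2.85, 2.85]. Speed limits (rad/s): [2.79, 2.79, 3.14, 3.14, 3.14, 3.14].

## Interface

Orientations are given as a unit quaternion [x, y, z, w].
In Python, from rig import robot, camera, camera_info, hand_in gives the robot as it stands.
- The arm moves only by the shell command python3 -m handwheel 'ROWS' [FORCE]. ROWS is a JSON object of lists of equal length, an entry for each row: "hand": the opening, from 0 (shut) to 1 (fully open); "translation": the shift along the world's x, y, z in mm, a list of three; "turn": the turn, a rotation vector about the world's x, y, z in rad, a list of three. In form: {"hand": [hand, ...], "translation": [[tx, ty, tz], ...], "turn": [[ax, ay, az], ...]}. A call has 1 to 12 rows; each row is the pose to reach, as a shift and turn from the pose commanded when the call began; what a row does not reach only later rows make up. A row lasts 1/12 s, in which the tool goes at most 41.7 mm and 7.16 degrees, less where a joint would pass 70% of its speed; a pose out of reach is approached as far as the arm can. A call with a gripper value outside its range is refused whole. The fingers move at their own pace and stop on an object; FORCE is the grip in N (left out, the last holds). Time passes only in rows, so rows that repeat a pose let the fingers close. It gives the time, the measured TCP pose, the force, the opening and the grip force at its end, in the units of the state.
- robot.get_obs(): the state, without advancing time (a new reading comes with each control period).
- camera(name): name is "side" or "top"; returns (picture, depth): 400x640x3 uint8, red, green, blue; 400x640 float32, m along the optical axis (not along the pixel's ray), 0 where there is no reading.
- camera_info(name): a dict with "vertical_fov" (degrees; the focal length in pixels is half the picture's height over the tangent of half this angle, whatever the lens; pixels are square), "cx", "cy" (the principal point, pixels), "k1" (the pictures are not rectified: a ray, as slopes to the right and down, at radius r is drawn at 1 + k1 r^2 times it, then the intrinsics apply), "world_from_camera" (4x4, takes a point from camera to world coordinates). Camera axes: x right, y down, z forward; pixel columns grow to the right and rows downward; lengths in m; the calibration is good to about 2 mm. A picture is of the moment at which its call begins. camera_info takes no time and is no camera call.
- hand_in(): hands the job in; it is judged then, once.
The state is a dict: "time": time; "q": joint angles; "joint_velocities": joint speeds; "joint_torque": joint torques, N m; "position": TCP position; "tool_rot": TCP orientation; "ft_force": force on the tool from outside, world axes, zero at the start; "moment": the same for the moment, N m; "grip_width": finger opening in m; "grip_force": force on a finger pad.
Only numpy, scipy, OpenCV 4.12 (cv2) and the standard library are available. Lean on these libraries where they do the work, as an engineer would, in place of code of your own. Each camera call takes 0.05 s, during which the arm holds its last target. There are 200 camera calls.

## Working session

There is one attempt and no reset: what is moved stays moved. The work goes in short steps, Python scripts to look and compute and a shell command to move; the robot and the scene stay as the last step left them, time stands still between calls to the robot, and variables do not carry over. Pictures are saved under pics/ and viewed, at most 10 in all, crops included, and the job is handed in when it is done.

```bash
mkdir -p pics; python3 - <<'E'
from rig import robot,camera,camera_info
import cv2,numpy as np
for n in("side","top"):
    p,d=camera(n);cv2.imwrite(f"pics/{n}0.png",p[:,:,::-1]);np.savez(f"{n}0.npz",p=p,d=d)
    i=camera_info(n);print(n,i["vertical_fov"],i["cx"],i["cy"],i["k1"]);print(np.round(i["world_from_camera"],3))
o=robot.get_obs();print(o["time"],o["position"],o["tool_rot"])
E
```

```text
side 46.01594228049146 324.16167445275335 191.6786258302269 0.015540182583443918
[[-0.768 -0.547  0.332  0.264]
 [-0.64   0.667 -0.381 -0.042]
 [-0.013 -0.505 -0.863  0.844]
 [ 0.     0.     0.     1.   ]]
top 50.138541667782846 319.0679565256709 195.69325435825408 -0.010207368023459508
[[-0.009 -0.997  0.075  0.474]
 [-1.     0.009 -0.004 -0.374]
 [ 0.003 -0.075 -0.997  1.142]
 [ 0.     0.     0.     1.   ]]
0.1 [ 0.19347277 -0.59365777  0.24068243] [ 9.87634788e-01  1.56769167e-01  1.07103240e-05 -9.76499307e-04]
```

View pics/side0.png

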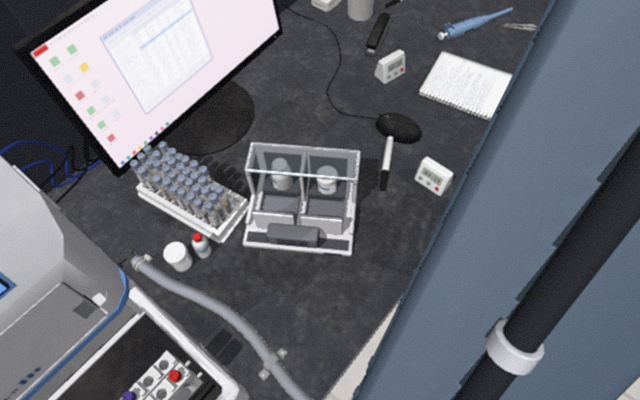

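View pics/top0.png

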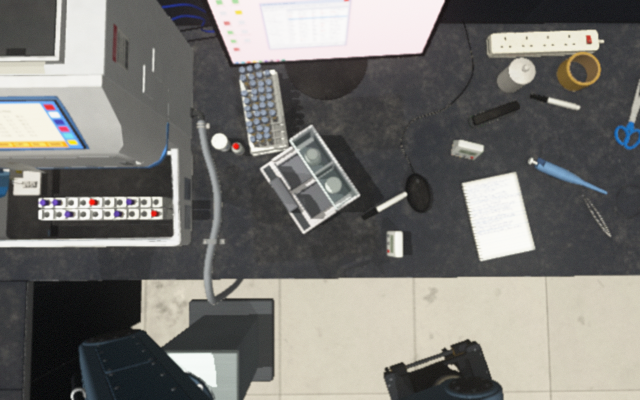

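The station is at about (310,180) in the top view and (302,195) in the side view, rotated. I'll crop both views to tell the bottle from the jar and find the corners.

```bash
cat > h.py <<'E'
import numpy as np,cv2
from rig import camera_info
def ray(n,u,v):
    i=camera_info(n);f=200/np.tan(np.radians(i["vertical_fov"]/2))
    x=(u-i["cx"])/f;y=(v-i["cy"])/f;a,b=x,y
    for _ in range(10):
        s=1+i["k1"]*(a*a+b*b);a,b=x/s,y/s
    T=i["world_from_camera"];return T[:3,3],T[:3,:3]@np.array([a,b,1.])
def onz(n,u,v,z):
    o,d=ray(n,u,v);return o+d*(z-o[2])/d[2]
def pt(n,u,v,D):
    o,d=ray(n,u,v);return o+d*D
E
python3 - <<'E'
import numpy as np,cv2
a=np.load("side0.npz")["p"][135:260,235:370,::-1];b=np.load("top0.npz")["p"][115:240,250:370,::-1]
a=cv2.resize(a,None,fx=4,fy=4,interpolation=2);b=cv2.resize(b,None,fx=4,fy=4,interpolation=2)
cv2.imwrite("pics/cs.png",a);cv2.imwrite("pics/ct.png",b)
E
```

```text
(no output)
```

View pics/cs.png

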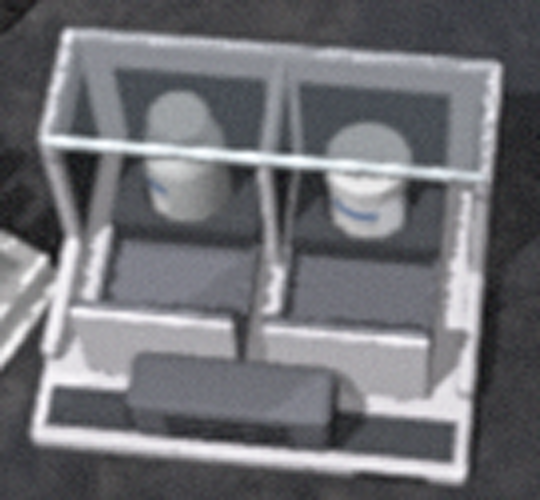

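View pics/ct.png

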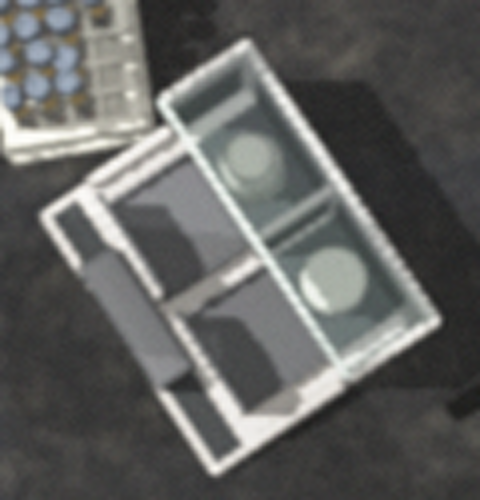

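The bottle (tall, narrow neck) is in the left tray, at crop (185,150) side and (250,160) top. The squat jar is in the right tray, so the keeper has to go right. The front plinth corners are at top-crop (42,215) and (215,472). Now I'll compute the station pose.

```bash
python3 - <<'E'
from h import *
np.set_printoptions(precision=4,suppress=True)
t=lambda x,y,z:onz("top",(x+.5)/4-.5+250,(y+.5)/4-.5+115,z)
s=lambda x,y,z:onz("side",(x+.5)/4-.5+235,(y+.5)/4-.5+135,z)
P={"FL":((-.085,.105,.016),t(42,215,.016)),"FR":((-.085,-.105,.016),t(215,472,.016)),
"RL":((.085,.105,.12),t(248,38,.12)),"RR":((.085,-.105,.12),t(440,322,.12)),
"cFL":((.018,.105,.12),t(160,100,.12)),"cFR":((.018,-.105,.12),t(347,378,.12)),
"sFL":((-.085,.105,.016),s(33,432,.016)),"sFR":((-.085,-.105,.016),s(466,470,.016)),
"sRL":((.085,.105,.12),s(65,33,.12)),"sRR":((.085,-.105,.12),s(500,65,.12)),
"scFL":((.018,.105,.12),s(43,140,.12)),"scFR":((.018,-.105,.12),s(490,178,.12))}
A=np.array([v[0][:2] for v in P.values()]);B=np.array([v[1][:2] for v in P.values()])
a=A-A.mean(0);b=B-B.mean(0)
th=np.arctan2((a[:,0]*b[:,1]-a[:,1]*b[:,0]).sum(),(a*b).sum())
R=np.array([[np.cos(th),-np.sin(th)],[np.sin(th),np.cos(th)]]);c=B.mean(0)-R@A.mean(0)
print("yaw",th,"org",c)
for k,r in zip(P,(A@R.T+c-B)*1e3):print(k,r.round(1))
inv=lambda w:R.T@(w[:2]-c)
# keeper top corners (station frame)
for q in((90,255),(120,247),(188,372),(155,385)):print("kt",inv(t(*q,.058)))
for q in((143,353),(333,368)):print("ks rear",inv(s(*q,.058)))
for q in((128,402),(333,418)):print("ks front",inv(s(*q,.058)))
W=lambda x,y:R@[x,y]+c
print("keeper L end,mid",W(-.068,.048),W(-.068,0),"lipL",W(-.042,.045))
print("xs",R[:,0],"ys",R[:,1])
E
```

```text
yaw -0.9848848228062295 org [ 0.5907 -0.3482]
FL [-0.9  3.3]
FR [-5.   0.8]
RL [0.5 0.4]
RR [-0.6 -1.9]
cFL [1.1 2.7]
cFR [-4.5 -2.3]
sFL [0.3 2.7]
sFR [-2.2  3.1]
sRL [ 5.9 -4.5]
sRR [ 2.2 -4.6]
scFL [3.5 1.4]
scFR [-0.3 -1.1]
kt [-0.0692  0.0574]
kt [-0.0505  0.0509]
kt [-0.059  -0.0396]
kt [-0.0809 -0.0347]
ks rear [-0.056   0.0495]
ks rear [-0.0547 -0.0395]
ks front [-0.0815  0.0522]
ks front [-0.0799 -0.0424]
keeper L end,mid [ 0.5931 -0.265 ] [ 0.5531 -0.2915] lipL [ 0.6049 -0.2883]
xs [ 0.553  -0.8332] ys [0.8332 0.553 ]
```

```bash
cat >> h.py <<'E'
th=-.985;R=np.array([[np.cos(th),-np.sin(th)],[np.sin(th),np.cos(th)]]);c=np.array([.5907,-.3482])
def cloud(n,D):
    i=camera_info(n);f=200/np.tan(np.radians(i["vertical_fov"]/2));v,u=np.nonzero(D>0)
    K=np.array([[f,0,i["cx"]],[0,f,i["cy"]],[0,0,1]])
    ab=cv2.undistortPoints(np.c_[u,v].astype(float)[:,None],K,np.array([i["k1"],0,0,0.]))[:,0]
    T=i["world_from_camera"];P=np.c_[ab,np.ones(len(u))]*D[v,u][:,None]@T[:3,:3].T+T[:3,3]
    return np.c_[(P[:,:2]-c)@R,P[:,2]],P
E
python3 - <<'E'
from h import *
for n in("top","side"):
    S,P=cloud(n,np.load(n+"0.npz")["d"])
    print(n,"max z(mm) rows station x from .12 down, cols y .28..-.16 step .04")
    for x in np.arange(.12,-.2,-.04):
        print("%5.2f"%x,[int(1e3*S[m,2].max()) if (m:=(abs(S[:,0]-x)<.02)&(abs(S[:,1]-y)<.02)).any() else -1 for y in np.arange(.28,-.17,-.04)])
    k=(S[:,2]>.05)&(S[:,2]<.064)&(S[:,0]<-.045)&(S[:,0]>-.1)&(abs(S[:,1])<.09)
    print("keeper",np.percentile(S[k],[2,50,98],axis=0).round(4).tolist())
    k=(S[:,2]>.074)&(S[:,2]<.09)&(S[:,0]<-.02)&(S[:,0]>-.1)&(S[:,1]>.01)&(S[:,1]<.08)
    print("lipL",np.percentile(S[k],[2,50,98],axis=0).round(4).tolist())
E
```

```text
top max z(mm) rows station x from .12 down, cols y .28..-.16 step .04
 0.12 [321, 15, 11, 4, 5, 5, 5, 4, 6, 4, 5, 18]
 0.08 [128, 106, 6, 8, 121, 123, 124, 123, 124, 123, 119, 19]
 0.04 [114, 113, 113, 95, 121, 122, 124, 123, 124, 123, 122, 4]
-0.00 [113, 114, 113, 114, 119, 123, 122, 122, 122, 121, 65, 5]
-0.04 [28, 106, 112, 112, 111, 83, 84, 84, 85, 85, 33, 5]
-0.08 [6, 5, 70, 101, 20, 22, 61, 62, 62, 22, 18, 6]
-0.12 [41, 61, 68, 70, 4, 5, 5, 5, 5, 4, 4, 4]
-0.16 [485, 57, 61, 17, 6, 7, 5, 5, 4, 6, 4, 5]
keeper [[-0.0805, -0.038, 0.0523], [-0.0658, 0.0072, 0.0572], [-0.0516, 0.0535, 0.0617]]
lipL [[-0.0478, 0.0119, 0.0766], [-0.0441, 0.0451, 0.0801], [-0.04, 0.0782, 0.084]]
side max z(mm) rows station x from .12 down, cols y .28..-.16 step .04
 0.12 [339, 13, 13, 3, 2, -1, -1, -1, -1, -1, 5, 18]
 0.08 [157, 103, 3, 3, 118, 121, 121, 122, 122, 123, 121, 17]
 0.04 [112, 112, 111, 102, 119, 122, 122, 121, 123, 122, 121, 4]
-0.00 [111, 112, 113, 112, 120, 122, 122, 121, 122, 121, 120, 3]
-0.04 [30, 113, 112, 112, 112, 84, 83, 83, 84, 83, 31, 4]
-0.08 [4, 3, 71, 111, 18, 20, 60, 61, 61, 20, 17, 4]
-0.12 [39, 61, 69, 71, 3, 4, 4, 4, 3, 3, 4, 4]
-0.16 [340, 58, 61, 13, 4, 4, 4, 4, 3, 4, 4, 4]
keeper [[-0.0825, -0.0728, 0.0506], [-0.065, 0.0062, 0.0573], [-0.0484, 0.0709, 0.063]]
lipL [[-0.0503, 0.0108, 0.0744], [-0.0471, 0.0442, 0.0798], [-0.0423, 0.0784, 0.0832]]
```

```bash
python3 -m handwheel '{"hand":[0,0,0,0,0,0,0,0,0,0,0,0],"translation":[[15,12,0],[35,28,0],[55,45,0],[75,61,0],[95,77,0],[115,93,0],[135,110,0],[155,126,0],[175,142,0],[195,158,0],[213,173,0],[213,173,0]],"turn":[[0,0,0.08],[0,0,0.17],[0,0,0.26],[0,0,0.35],[0,0,0.44],[0,0,0.53],[0,0,0.62],[0,0,0.71],[0,0,0.8],[0,0,0.89],[0,0,0.92],[0,0,0.92]]}' 20
```

```text
time: 1.1
position: [0.4091, -0.4178, 0.2411]
tool_rot: [0.814, 0.581, 0.001, -0.001]
ft_force: [-1.0, -1.3, 0.3]
grip_width: 0.0153
grip_force: 0.0
```

```bash
python3 -m handwheel '{"hand":[0,0,0,0,0,0,0,0,0,0,0,0],"translation":[[18,15,0],[36,29,0],[56,46,0],[76,62,0],[96,78,0],[116,94,0],[136,110,0],[156,126,0],[176,142,0],[196,158,0],[214,174,0],[214,174,0]],"turn":[[0,0,0.08],[0,0,0.17],[0,0,0.26],[0,0,0.35],[0,0,0.44],[0,0,0.53],[0,0,0.62],[0,0,0.71],[0,0,0.8],[0,0,0.89],[0,0,0.922],[0,0,0.922]]}' && python3 -m handwheel '{"hand":[0,0,0,0],"translation":[[0,0,0],[0,0,0],[0,0,0],[0,0,0]],"turn":[[0.05,-0.075,0],[0.097,-0.146,0],[0.097,-0.146,0],[0.097,-0.146,0]]}'; python3 - <<'E'
from h import *
from rig import robot,camera
from scipy.spatial.transform import Rotation as Ro
o=robot.get_obs();m=Ro.from_quat(o["tool_rot"]).as_matrix();p=np.array(o["position"]);t=p+.019*m[:,2]
print(m.round(3),p,"tip st",R.T@(t[:2]-c),t[2],o["q"])
p,d=camera("side");cv2.imwrite("pics/s1.png",cv2.resize(p[90:290,180:440,::-1],None,fx=3,fy=3))
E
```

```text
time: 2.1
position: [0.6231, -0.2446, 0.241]
tool_rot: [0.471, 0.882, 0.001, 0.0]
ft_force: [0.2, 1.2, -0.2]
grip_width: 0.0004
grip_force: 0.0
time: 2.43
position: [0.619, -0.2487, 0.2411]
tool_rot: [0.472, 0.877, 0.076, 0.04]
ft_force: [0.4, 0.4, 0.4]
grip_width: 0.0005
grip_force: 0.0
[[-0.55   0.823  0.143]
 [ 0.835  0.542  0.096]
 [ 0.001  0.172 -0.985]] [ 0.6190034  -0.2486686   0.24110541] tip st [-0.06730567  0.08187733] 0.22238817067253636 [-0.61969337  0.55394535  1.39595987  0.17826268  1.13640653 -1.2730892 ]
```

View pics/s1.png

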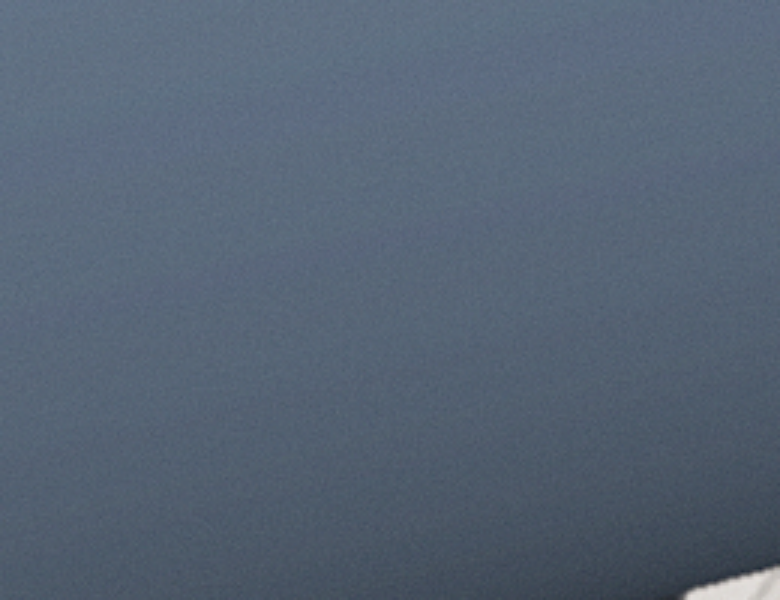

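The arm blocks the side view, showing only its blue casing. The tip is computed to be left of the keeper end, so I'll descend with the force readout on.

```bash
python3 -m handwheel '{"hand":[0,0,0,0,0,0,0,0,0,0,0,0],"translation":[[0,0,-15],[0,0,-33],[0,0,-51],[0,0,-69],[0,0,-87],[0,0,-105],[0,0,-123],[0,0,-141],[0,0,-155],[0,0,-167],[0,0,-176],[0,0,-180]],"turn":[[0,0,0],[0,0,0],[0,0,0],[0,0,0],[0,0,0],[0,0,0],[0,0,0],[0,0,0],[0,0,0],[0,0,0],[0,0,0],[0,0,0]]}'; python3 - <<'E'
from h import *
from rig import camera
p,d=camera("top");cv2.imwrite("pics/t1.png",cv2.resize(p[80:260,210:400,::-1],None,fx=3,fy=3))
E
```

```text
time: 3.48
position: [0.6203, -0.2468, 0.0601]
tool_rot: [0.471, 0.878, 0.077, 0.04]
ft_force: [-0.3, 0.3, -0.4]
grip_width: 0.0007
grip_force: 0.0
```

View pics/t1.png

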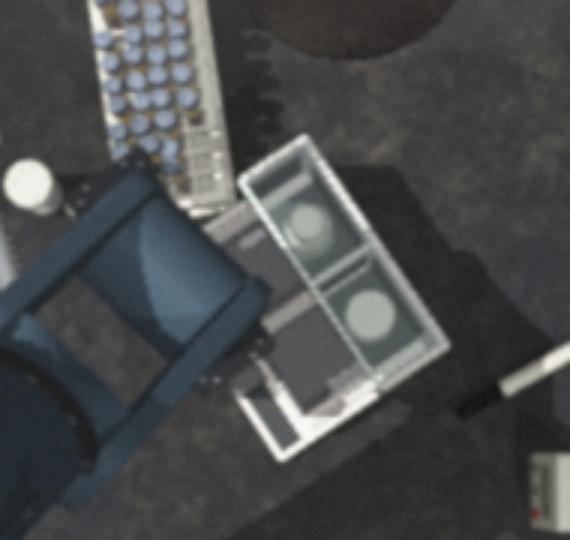

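The gripper is beside the keeper and clear of the rack and cover. The keeper's right track is visible at about (270,410), with no contact force. Next I push the keeper to station −y.

```bash
python3 -m handwheel '{"hand":[0,0,0,0,0,0,0,0,0,0,0,0],"translation":[[-3,-2,0],[-7.5,-5,0],[-12.5,-8.3,0],[-17.5,-11.6,0],[-22.5,-14.9,0],[-27.5,-18.3,0],[-32.5,-21.6,0],[-37.5,-24.9,0],[-42,-27.9,0],[-46,-30.5,0],[-50,-33.2,0],[-50,-33.2,0]],"turn":[[0,0,0],[0,0,0],[0,0,0],[0,0,0],[0,0,0],[0,0,0],[0,0,0],[0,0,0],[0,0,0],[0,0,0],[0,0,0],[0,0,0]]}'; python3 -m handwheel '{"hand":[0,0,0,0],"translation":[[-2,-1.3,0],[-3.3,-2.2,0],[-4.2,-2.8,0],[-4.2,-2.8,0]],"turn":[[0,0,0],[0,0,0],[0,0,0],[0,0,0]]}'
```

```text
time: 4.53
position: [0.5695, -0.2811, 0.0614]
tool_rot: [0.471, 0.878, 0.077, 0.041]
ft_force: [-0.1, 0.2, 0.3]
grip_width: 0.0006
grip_force: 0.0
time: 4.87
position: [0.5661, -0.2832, 0.0613]
tool_rot: [0.471, 0.878, 0.077, 0.041]
ft_force: [1.3, 0.2, -0.3]
grip_width: 0.0004
grip_force: 0.3
```

```bash
for i in 1 2 3; do python3 -m handwheel '{"hand":[0,0,0],"translation":[[-0.8,-0.5,0],[-1.7,-1.1,0],[-1.7,-1.1,0]],"turn":[[0,0,0],[0,0,0],[0,0,0]]}' | grep -E "pos|ft"; done
```

```text
position: [0.5645, -0.2843, 0.0614]
ft_force: [1.3, 0.5, 0.0]
position: [0.5627, -0.2854, 0.0614]
ft_force: [0.5, 0.4, -1.2]
position: [0.5609, -0.2865, 0.0615]
ft_force: [2.1, 0.4, -0.5]
```

```bash
for i in 1 2 3; do python3 -m handwheel '{"hand":[0,0,0],"translation":[[-0.8,-0.5,0],[-1.7,-1.1,0],[-1.7,-1.1,0]],"turn":[[0,0,0],[0,0,0],[0,0,0]]}' | grep -E "pos|ft"; done
python3 - <<'E'
from h import *
from rig import camera
p,d=camera("top");cv2.imwrite("pics/t2.png",cv2.resize(p[130:260,250:370,::-1],None,fx=4,fy=4));S,P=cloud("top",d)
k=(S[:,2]>.05)&(S[:,2]<.064)&(S[:,0]<-.05)&(S[:,0]>-.1)&(S[:,1]<.0)&(S[:,1]>-.15)
print(k.sum(),np.percentile(S[k],[2,50,98],axis=0).round(4).tolist() if k.any() else 0)
E
```

```text
position: [0.5593, -0.2877, 0.0615]
ft_force: [1.1, 0.8, -0.7]
position: [0.559, -0.2879, 0.0616]
ft_force: [5.1, 4.0, -1.6]
position: [0.5588, -0.2881, 0.0617]
ft_force: [11.1, 7.4, -3.4]
0 0
```

View pics/t2.png

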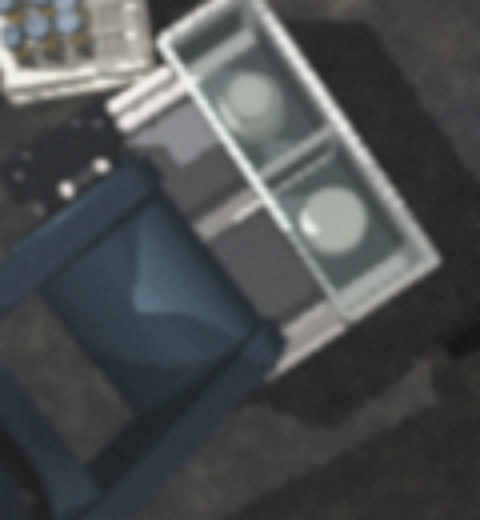

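The stop has been reached: the force rises while the position stalls. Back off, go up and untilt.

```bash
python3 -m handwheel '{"hand":[0,0,0,0,0,0,0,0,0,0,0,0],"translation":[[5,3.3,0],[10,6.6,0],[10,6.6,0],[10,6.6,10],[10,6.6,25],[10,6.6,42],[10,6.6,60],[10,6.6,78],[10,6.6,95],[10,6.6,108],[10,6.6,115],[10,6.6,115]],"turn":[[0,0,0],[0,0,0],[0,0,0],[0,0,0],[0,0,0],[0,0,0],[0,0,0],[0,0,0],[-0.03,0.04,0],[-0.06,0.09,0],[-0.097,0.146,0],[-0.097,0.146,0]]}'
python3 -m handwheel '{"hand":[0,0,0],"translation":[[0,0,0],[0,0,0],[0,0,0]],"turn":[[0,0,0],[0,0,0],[0,0,0]]}'
```

```text
time: 7.42
position: [0.5684, -0.2837, 0.1799]
tool_rot: [0.472, 0.882, -0.001, 0.003]
ft_force: [-0.4, -0.9, -0.4]
grip_width: 0.0003
grip_force: 0.0
time: 7.67
position: [0.5649, -0.2832, 0.1756]
tool_rot: [0.473, 0.881, 0.0, -0.001]
ft_force: [0.1, -0.1, 0.1]
grip_width: 0.0007
grip_force: 0.0
```

```bash
python3 -m handwheel '{"hand":[0,0,0,0,0,0],"translation":[[8,-3,0],[20,-7.3,0],[32,-11.7,0],[43,-15.6,0],[48,-17.5,0],[48,-17.5,0]],"turn":[[0,0,0],[0,0,0],[0,0,0],[0,0,0],[0,0,0],[0,0,0]]}'; python3 - <<'E'
from h import *
from rig import camera,robot
p,d=camera("top");cv2.imwrite("pics/t3.png",cv2.resize(p[130:260,250:370,::-1],None,fx=4,fy=4))
o=robot.get_obs();print(R.T@(np.array(o["position"])[:2]-c),o["position"])
E
```

```text
time: 8.17
position: [0.615, -0.3017, 0.1758]
tool_rot: [0.473, 0.881, 0.0, 0.0]
ft_force: [-0.6, 0.0, -0.2]
grip_width: 0.0005
grip_force: 0.0
[-0.02635051  0.04556346] [ 0.61409853 -0.3010525   0.17579153]
```

View pics/t3.png

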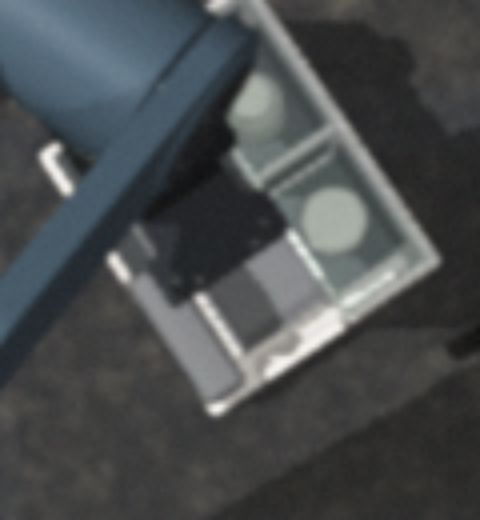

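The keeper is now at the right end of its track (at about (195,345), with its end at (225,395)). The gripper is over the left tray, so I descend.

```bash
python3 -m handwheel '{"hand":[0,0,0,0,0,0,0,0,0,0],"translation":[[0,0,-8],[0,0,-20],[0,0,-34],[0,0,-48],[0,0,-62],[0,0,-76],[0,0,-88],[0,0,-97],[0,0,-102],[0,0,-103]],"turn":[[0,0,0],[0,0,0],[0,0,0],[0,0,0],[0,0,0],[0,0,0],[0,0,0],[0,0,0],[0,0,0],[0,0,0]]}'
```

```text
time: 9.05
position: [0.6135, -0.3003, 0.0721]
tool_rot: [0.473, 0.881, 0.0, -0.001]
ft_force: [0.2, 0.1, -0.3]
grip_width: 0.0005
grip_force: 0.0
```

```bash
python3 -m handwheel '{"hand":[0,0,0,0,0,0,0,0,0,0,0,0],"translation":[[-1,1.5,0],[-2.2,3.3,0],[-3.4,5,0],[-5,7.5,0],[-7,10.5,0],[-9.2,13.9,0],[-11.5,17.3,0],[-14,21,0],[-16.5,24.8,0],[-19,28.6,0],[-21.5,32.4,0],[-24,36.2,0]],"turn":[[0,0,0],[0,0,0],[0,0,0],[0,0,0],[0,0,0],[0,0,0],[0,0,0],[0,0,0],[0,0,0],[0,0,0],[0,0,0],[0,0,0]]}' | grep -E "time|pos|ft"
python3 -m handwheel '{"hand":[0,0,0,0,0,0,0,0,0,0,0,0],"translation":[[-2.5,3.8,0],[-5,7.5,0],[-7.5,11.3,0],[-10,15,0],[-12.5,18.8,0],[-15,22.6,0],[-17.5,26.4,0],[-20,30.1,0],[-22.5,33.9,0],[-25,37.7,0],[-27,40.7,0],[-28.5,43,0]],"turn":[[0,0,0],[0,0,0],[0,0,0],[0,0,0],[0,0,0],[0,0,0],[0,0,0],[0,0,0],[0,0,0],[0,0,0],[0,0,0],[0,0,0]]}' | grep -E "time|pos|ft"
```

```text
time: 10.05
position: [0.59, -0.2642, 0.0737]
ft_force: [1.8, -1.9, 1.8]
time: 11.05
position: [0.5612, -0.221, 0.0734]
ft_force: [2.4, -1.3, 0.5]
```

```bash
for i in 1 2 3; do python3 -m handwheel '{"hand":[0,0,0],"translation":[[-0.8,1.2,0],[-1.7,2.5,0],[-1.7,2.5,0]],"turn":[[0,0,0],[0,0,0],[0,0,0]]}' | grep -E "pos|ft"; done
```

```text
position: [0.5594, -0.2186, 0.0733]
ft_force: [1.0, -1.2, -0.3]
position: [0.5578, -0.2162, 0.0733]
ft_force: [2.0, -0.3, -0.1]
position: [0.5565, -0.2142, 0.0734]
ft_force: [2.6, -1.3, -2.3]
```

```bash
for i in 1 2; do python3 -m handwheel '{"hand":[0,0,0],"translation":[[-0.6,0.8,0],[-1.1,1.7,0],[-1.1,1.7,0]],"turn":[[0,0,0],[0,0,0],[0,0,0]]}' | grep -E "pos|ft"; done
```

```text
position: [0.5565, -0.2142, 0.0735]
ft_force: [3.0, -7.4, -5.1]
position: [0.5565, -0.2141, 0.0735]
ft_force: [4.6, -10.2, -7.2]
```

End stop reached. Release the lip by moving back about 12 mm, rise and retreat.

```bash
python3 -m handwheel '{"hand":[0,0,0,0,0,0,0,0,0,0,0,0],"translation":[[1.5,-2.2,0],[3.5,-5.3,0],[6,-9,0],[6.6,-10,0],[6.6,-10,8],[6.6,-10,22],[6.6,-10,38],[6.6,-10,56],[6.6,-10,76],[6.6,-10,98],[6.6,-10,120],[6.6,-10,140]],"turn":[[0,0,0],[0,0,0],[0,0,0],[0,0,0],[0,0,0],[0,0,0],[0,0,0],[0,0,0],[0,0,0],[0,0,0],[0,0,0],[0,0,0]]}'
python3 -m handwheel '{"hand":[0,0,0,0,0,0,0,0,0,0,0,0],"translation":[[-10,-10,5],[-30,-30,10],[-50,-50,10],[-70,-75,10],[-90,-100,10],[-110,-125,10],[-130,-150,10],[-150,-175,10],[-165,-200,10],[-180,-220,10],[-190,-235,10],[-190,-240,10]],"turn":[[0,0,0],[0,0,0],[0,0,0],[0,0,0],[0,0,0],[0,0,0],[0,0,0],[0,0,0],[0,0,0],[0,0,0],[0,0,0],[0,0,0]]}'
python3 -m handwheel '{"hand":[0,0,0,0,0,0],"translation":[[-20,-10,0],[-50,-30,0],[-80,-60,0],[-110,-90,0],[-130,-110,0],[-130,-110,0]],"turn":[[0,0,0],[0,0,0],[0,0,0],[0,0,0],[0,0,0],[0,0,0]]}'
python3 - <<'E'
from h import *
from rig import camera
p,d=camera("top");q,e=camera("side")
a=cv2.resize(p[100:260,210:370,::-1],(400,400));b=cv2.resize(q[110:270,230:390,::-1],(400,400))
cv2.imwrite("pics/end.png",np.hstack([a,b]))
for n,D in(("top",d),("side",e)):
    S,_=cloud(n,D)
    k=(S[:,2]>.076)&(S[:,2]<.088)&(S[:,0]<-.1)&(S[:,0]>-.2)&(S[:,1]>.01)&(S[:,1]<.08)
    if k.any():print(n,"lipL",np.percentile(S[k],[2,50,98],axis=0).round(4).tolist())
    k=(S[:,2]>.098)&(S[:,2]<.118)&(abs(S[:,0]+.052)<.03)&(abs(S[:,1]-.045)<.03)
    if k.any():print("cap",S[k].mean(0))
E
```

```text
time: 13.3
position: [0.5603, -0.2199, 0.2154]
tool_rot: [0.473, 0.881, 0.0, -0.0]
ft_force: [0.4, 0.5, 0.2]
grip_width: 0.0005
grip_force: 0.0
time: 14.3
position: [0.3677, -0.4626, 0.2229]
tool_rot: [0.474, 0.88, -0.0, -0.001]
ft_force: [0.3, 0.1, -0.4]
grip_width: 0.0003
grip_force: 0.0
time: 14.8
position: [0.2367, -0.5746, 0.2232]
tool_rot: [0.475, 0.88, -0.002, -0.0]
ft_force: [0.6, 0.4, 0.1]
grip_width: 0.0005
grip_force: 0.0
top lipL [[-0.1479, 0.0116, 0.0766], [-0.1435, 0.0443, 0.0801], [-0.1399, 0.0791, 0.0844]]
cap [-0.05260347  0.04499336  0.10791729]
side lipL [[-0.1499, 0.0114, 0.0764], [-0.1461, 0.0447, 0.0804], [-0.1419, 0.0785, 0.0837]]
cap [-0.05691869  0.04293336  0.10714292]
```

View pics/end.png

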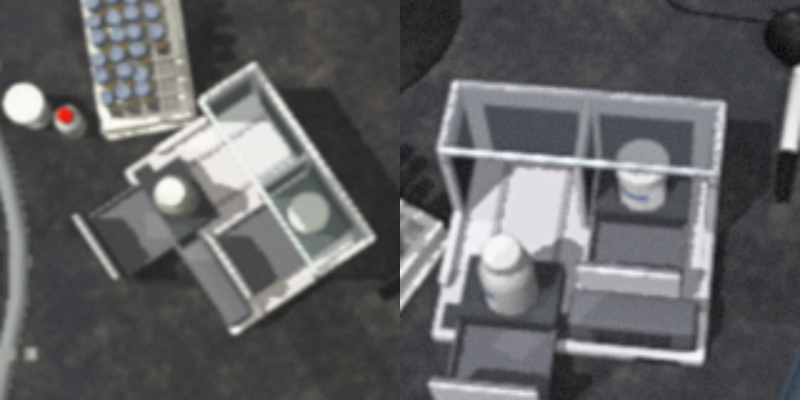

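The left tray is fully out, with its lip moved 100 mm (about x −0.043 to −0.1435). The bottle is upright at (505,275), the jar is still under the cover at (640,175), and the keeper is at the right. Handing in.

```bash
python3 -c "from rig import hand_in;print(hand_in())"
```

```text
the job is handed in; nothing more can be done
None
```

The job is done and handed in at about 15 s: the keeper is at its right stop, the left tray is drawn out its full 100 mm with the tall bottle upright in it, and the jar is still in the cold.

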